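# Open the bench hold-down and nest a casting

## Task

Take the knob of the counterweighted hold-down arm, swing the arm up past its balance point and guide it gently down onto its rubber stop, neither dropping it nor forcing it, so that it rests open by itself. Then take the round brass casting by its stem and seat it fully home, stem up, in the round nest of the soldering block, without pressing hard. Leave the square casting, the jar and the scriber alone.

Things in the scene. Friction and masses are not known exactly. Their poses are not given: they have to be found in the camera images.
- pivot (a point): The arm's hinge pin, 110 mm above the bench, in a steel fork on the hold-down's fixed wooden base (300 x 120 x 14 mm). Its axes are those of the base: y along the hinge pin, -x from the pin towards the nest and the closed arm's knob, z up.
- beam (a joint): Angle of the hold-down arm (rad): 0 closed (level, pointing to the base's -x), 1.57 with the knob straight above the pivot. It balances between about 0.6 and 1.0 rad (not known exactly): before that it falls shut, beyond it falls open ever harder until the counterweight lands on the rubber stop, somewhere from 1.62 to 2.1 rad (not measured). Let go at the balance point it slams.
- knob (a point): Centre of the arm's wooden knob: a cylinder of diameter 24 mm and length 34 mm lying along the base's y axis, with flat ends to pinch between the fingers; it may turn between them. Centre 160 mm from the pivot, level with it when closed. Lifting it off closed takes about 2 N.
- weight: The counterweight: a dark steel cylinder of diameter 44 mm, 42 mm long along the hinge direction, clamped on the arm's tail with its centre 62 to 74 mm from the pivot, straight above it when the arm is closed and behind it (base +x) when open.
- stand: The whole hold-down: base (origin on the bench under the pivot), fork, soldering block and, on a screw post 68 mm behind the pivot, the stop: a black rubber pad 34 x 48 mm, its top 58 to 84 mm above the bench, set differently each time, not measured; it yields 1 mm per 5 N. The resting arm loads it with 3 to 9 N; over 20 N is slammed or forced. Casting on block: over 25 N is pressed hard.
- nest (a point): Centre of the mouth of the round nest in the top face of the pale soldering block (110 x 100 mm, top face 44 mm above the bench): diameter 41.6 mm, 6 mm deep, edge chamfered 1.5 mm; 105 mm from the pivot on the base's -x side, axes as the base. The closed arm's foot covers it.
- stem (a point): Centre of the stem of the round brass casting: disc of diameter 40 mm and 10 mm thick with an upright stem on it of diameter 14 mm and 26 mm long; 36 mm high in all, 135 g, standing loose on the bench on one side of the hold-down. This point is on its axis 23 mm above its underside; z along the stem.
- casting_base (a point): Centre of the round casting's underside; 6 mm below the nest's mouth when fully home. z along the stem.
- casting: The round casting as a solid (origin at the centre of its underside).
- square_stem (a point): Bystander: stem centre of the square brass casting (plate 44 x 44 x 10 mm, same stem), on the other side of the hold-down.
- jar_center (a point): Bystander: middle of a closed green glass jar of diameter 68 mm, 85 mm high, standing on the bench.
- scriber_center (a point): Bystander: middle of a slim brass scriber about 140 mm long lying on the bench.
- foot (a point): End of the arm's pressing foot: a steel rod with a brass tip of diameter 24 mm, square to the bar, 105 mm from the pivot along it; its end is 63 mm from the bar's middle line and just above the nest when closed. The arm is a steel bar 12 mm wide, about 0.8 kg with its counterweight.
Mind the look-alikes: they are no part of the job. What is shaped like the casting but green, purple or white is not meant.

How it is judged (in metres and radians):
On the way, in this order (a step that is already met when the one before it is completed fails the run):
1. the arm rests open on its stop by itself, let go (value of joint beam above 1.5 rad and velocity of joint beam below 0.05 rad/s and contact force between weight and stand above 0.5 N and contact force between the fingers and anything else below 0.1 N), for 0.2 s.
2. the round casting is home in the nest (horizontal distance between casting_base and nest below 0.003 m and z of casting_base in the frame of nest below -0.0045 m and angle between casting_base's own z axis and vertical below 0.08 rad), for 0.2 s.
At the end, for the whole second after the job is handed in: The arm rests open on its rubber stop (beyond 1.5 rad, its weight on the stop), and the round casting stands still, stem up (within 0.08 rad), in the nest: within 3 mm of its centre and at least 4.5 mm below the block's face (all of step 2 and value of joint beam above 1.5 rad and contact force between weight and stand above 0.5 N and linear speed of casting below 0.02 m/s); the robot touches nothing.
It fails at once if the arm slammed onto or forced against its stop (over 20 N) (contact force between weight and stand above 20 N).
It fails at once if the casting pressed hard on the block (over 25 N) (contact force between casting and stand above 25 N).
It fails at once if the square casting disturbed (over 20 mm) (distance of square_stem from where it was at the start of the episode above 0.02 m).
It fails at once if the jar disturbed (over 20 mm) (distance of jar_center from where it was at the start of the episode above 0.02 m).
It fails at once if the scriber disturbed (over 20 mm) (distance of scriber_center from where it was at the start of the episode above 0.02 m).
It also fails if it takes over 72 s, if anything falls off the work surface, if the arm or the gripper's body presses on something with over 40 N, if the wrist force passes 120 N, or if a joint passes its speed limit or range.

## Robot

A 6-joint arm with a two-finger parallel gripper is mounted at the origin on the work surface. World frame = base frame: x ahead of the robot, y to its left, z up, the work surface at z = 0. Lengths are in mm, angles in rad, forces in N, time in s.
With the tool pointing down it reaches from about 300 to 775 mm from the base axis. Payload 14.6 kg.
Tool frame: the origin (TCP) lies on the centre line of the jaws, within the pads' length; the fingertips stand ahead of it and the grasp point (between the pads) is the TCP (manip.tip_reach is the z of the fingertips in the tool frame, in mm); z points along the fingers, y is the direction in which the jaws open and shut (so a half turn about z gives the same grasp; the last joint's range is limited). The gripper opens to 94 mm and grips with 3 to 60 N. Pads are 16 mm wide; open, the fingers measure 119 mm over their backs; the gripper's body (75 mm by 177 mm) begins 78 mm behind the grasp point.
Start: joints at [1.047, 0.3, 1.521, -0, 1.321, -0.067], TCP at [242.589, 493.599, 224.446] pointing down, gripper open.
Joint ranges: [-3.03, 3.03], [-0.79, 2.21], [0.23, 2.52], [-1.04, 4.18], [0, 3.07], [-2.55, 2.55]. Speed limits (rad/s): [2.22, 2.22, 2.57, 3.14, 3.14, 3.14].

## Interface

Orientations are given as [roll, pitch, yaw] about the fixed x, y, z axes, in that order (R = Rz(yaw) Ry(pitch) Rx(roll)).
In Python, from cell import manip, camera, search_frame, masks_of, tip_of gives the robot as it stands.
- The arm moves only by the tool send_rows, never from a script. Its argument "plan" is a list of rows, each an object with "travel": the shift along the tool's x, y, z in mm, a list of three; "delta_rot": the turn, a rotation vector about the tool's x, y, z in degrees, a list of three; "fingers": the gripper's target within -1 to 1 (shut at 1, half-way at 0, fully open at -1). In form: [{"travel": [dx, dy, dz], "delta_rot": [wx, wy, wz], "fingers": fingers}, ...]. A call has 1 to 20 rows; each row shifts and turns the commanded pose from where the row before left it, along the tool's axes as they then stand; what a row does not reach is not made up. A row lasts 1/8 s, in which the tool goes at most 62.5 mm and 10.7 degrees, less where a joint would pass 70% of its speed; a pose out of reach is approached as far as the arm can. A call is refused whole if a number of a shift passes 62.5 or a number of a turn 10.7, either way. A call with a gripper value outside its range is refused whole. The fingers move at their own pace and stop on an object; "grip_force" is the grip in N (left out, the last holds). Time passes only in rows, so rows that do not move let the fingers close. It gives the time, the measured TCP pose, the force and the opening at its end, in the units of the state.
- manip.read_state(): the state, without advancing time (a new reading comes with each control period).
- camera(name): name is "scene" or "side" or "wrist"; returns a dict with "color" (400x640x3 uint8, red, green, blue), "z_map" (400x640 float32, mm along the optical axis (not along the pixel's ray), 0 where there is no reading), "fov_y" (degrees; the focal length in pixels is half the picture's height over the tangent of half this angle, whatever the lens; pixels are square), "cx", "cy" (the principal point, pixels), "world_from_camera" (4x4, takes a point from camera to world coordinates); the wrist camera has in their place "tool_from_camera" (4x4, takes a point from camera to tool coordinates, whose origin is the TCP and whose axes are the flange's). Camera axes: x right, y up, looking along -z (the intrinsics and any distortion apply to the point x, -y, -z); pixel columns grow to the right and rows downward; lengths in mm; the calibration is good to about 2 mm. The wrist camera is an equidistant fisheye: a pixel r from the principal point sees the ray r / f radians off the axis. A picture is of the moment at which its call begins: read the wrist's pose just before it.
- manip.sign_off(): hands the job in, once; it reports no verdict.
Trained networks look in the newest picture that a camera, given by its name, has taken for a name from the list of things; names that differ only in an ending like _2 or _b are one class to them, and where a whole thing is asked for, a point or a joint stands for the part that bears it (a point fixed in the world has none). Each returns a list of dicts, best first, with "confidence" (0 to 1); they miss things now and then, are a little off and sometimes report something else, mostly with a low value. They report only what shows in the picture. A call takes as long as a camera call. They do not tell look-alikes from the thing itself.
- search_frame(name, camera): "at" ([x, y, z] in mm, in the coordinates of the camera as it stood for that picture, good to about 4 mm: the middle of the surface that is visible of it).
- masks_of(name, camera): "region" (400x640 bool, what is visible of it).
- tip_of(name, camera): "at" ([x, y, z] in mm, in the coordinates of the camera as it stood for that picture, good to about 4 mm: a listed point, or the origin of a listed thing).
The state is a dict: "clock": time; "joints": joint angles; "qd": joint speeds; "effort": joint torques, N m; "eef_pos": TCP position; "eef_rot": TCP orientation; "wrist_force": force on the tool from outside, world axes, zero at the start; "moment": the same for the moment, N m; "finger_gap": finger opening in mm.
Only numpy, scipy, OpenCV 4.12 (cv2) and the standard library are available. Lean on these libraries where they do the work, as an engineer would, in place of code of your own. Each camera call takes 0.05 s, during which the arm holds its last target. There are 200 camera calls.

## Working session

There is one attempt and no reset: what is moved stays moved. The work goes in short steps, Python scripts to look and compute and a tool call to move; the robot and the scene stay as the last step left them, time stands still between calls to the robot, and variables do not carry over. Pictures are saved under pics/ and viewed, about 8 in all and at most 12, crops included, and the job is handed in when it is done.

Besides the shell and the picture viewer there is one more tool, called as name(argument=value, ...), one argument or row to a line, values as JSON. send_rows: Moves the arm, as the interface text tells. Its arguments: {"type":"object","properties":{"plan":{"type":"array"},"grip_force":{"type":"number"}},"required":["plan"]}

```bash
mkdir -p pics; cat > h.py <<'E'
import numpy as np, cv2
from cell import manip, camera, search_frame, masks_of, tip_of
from scipy.spatial.transform import Rotation as R
def Tt():
    s=manip.read_state(); T=np.eye(4); T[:3,:3]=R.from_euler('xyz',s['eef_rot']).as_matrix(); T[:3,3]=s['eef_pos']; return T
def shot(n):
    T=Tt(); c=camera(n)
    c['W']=T@c['tool_from_camera'] if n=='wrist' else c['world_from_camera']
    return c
def w(c,p): return (c['W']@np.r_[p,1])[:3]
def cloud(c,wrist=False):
    z=c['z_map']; v,u=np.mgrid[:400,:640]; f=200/np.tan(np.radians(c['fov_y']/2))
    x=(u-c['cx'])/f; y=(v-c['cy'])/f
    if wrist:
        r=np.hypot(x,y)+1e-9; k=np.tan(np.minimum(r,1.5))/r; x=x*k; y=y*k
    P=np.stack([x*z,-y*z,-z],-1); return P@c['W'][:3,:3].T+c['W'][:3,3]
def save(c,n): cv2.imwrite('pics/'+n,c['color'][:,:,::-1])
E
python3 - <<'E'
from h import *
print(manip.read_state(), manip.tip_reach)
ims=[]
for n in['scene','side','wrist']:
    c=shot(n); ims.append(c['color'])
    for k in['pivot','knob','nest','stem','square_stem','jar_center','scriber_center','stand','weight','foot']:
        for d in tip_of(k,n)[:3]:print(n,k,w(c,d['at']).round(0),round(d['confidence'],2))
cv2.imwrite('pics/a.png',ims[0][:,:,::-1]);cv2.imwrite('pics/b.png',ims[1][:,:,::-1])
E
```

```text
{'clock': 0.0, 'joints': array([ 1.04740435e+00,  3.00457355e-01,  1.52159377e+00,  5.05665678e-06,
        1.32071612e+00, -6.65676558e-02]), 'qd': array([ 0.00016321,  0.00111892, -0.00038857,  0.00125469, -0.00160003,
       -0.00145798]), 'effort': array([-2.91889650e-03, -5.31791174e+01, -3.52748716e+01,  7.07380241e-02,
        2.42361089e-02, -1.15462803e-04]), 'eef_pos': array([242.46534399, 493.3916327 , 223.88849781]), 'eef_rot': array([-3.14042099e+00, -8.30190795e-05,  2.68476703e+00]), 'wrist_force': array([-0.1444877 , -0.39304316,  0.53965375]), 'moment': array([-0.02910347, -0.04133906,  0.0022002 ]), 'finger_gap': 93.85860653911661} 19.0
scene pivot [646.  91. 105.] 0.64
scene knob [481.  86. 107.] 0.81
scene nest [544.  86.  44.] 0.85
scene stem [634. 332.  21.] 0.71
scene stem [532. 359.  21.] 0.7
scene stem [474. 312.  21.] 0.68
scene square_stem [555. -91.  21.] 0.67
scene scriber_center [551. 280.  21.] 0.72
scene scriber_center [ 733. -144.    5.] 0.53
scene stand [643.  92.   2.] 0.73
scene weight [648.  86. 179.] 0.72
scene weight [553. 281.  19.] 0.31
scene foot [542.  87.  47.] 0.76
side pivot [642.  86. 112.] 0.78
side knob [483.  84. 108.] 0.84
side knob [ 734. -143.    4.] 0.57
side nest [538.  85.  41.] 0.69
side stem [471. 313.  21.] 0.94
side stem [548. 282.  20.] 0.82
side stem [630. 330.  24.] 0.81
side square_stem [555. -85.  24.] 0.45
side jar_center [745. 257.  43.] 0.81
side jar_center [548. 282.   2.] 0.37
side scriber_center [ 734. -139.    6.] 0.71
side scriber_center [548. 279.  -1.] 0.54
side scriber_center [487.  83. 111.] 0.16
side stand [643.  88.  -6.] 0.88
side weight [641.  94. 175.] 0.66
side foot [538.  86.  47.] 0.63
wrist stem [532. 365.  24.] 0.66
wrist stem [471. 310.  24.] 0.64
```

View pics/a.png

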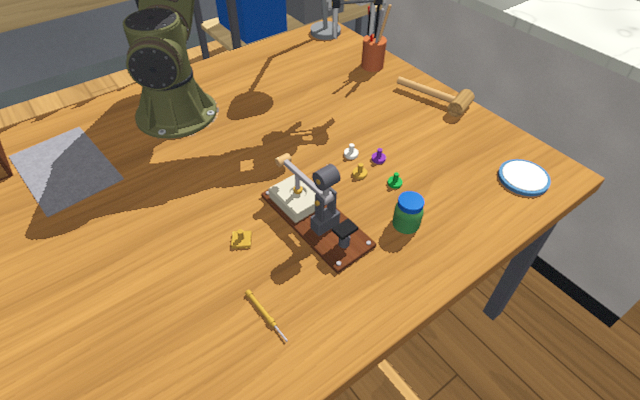

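View pics/b.png

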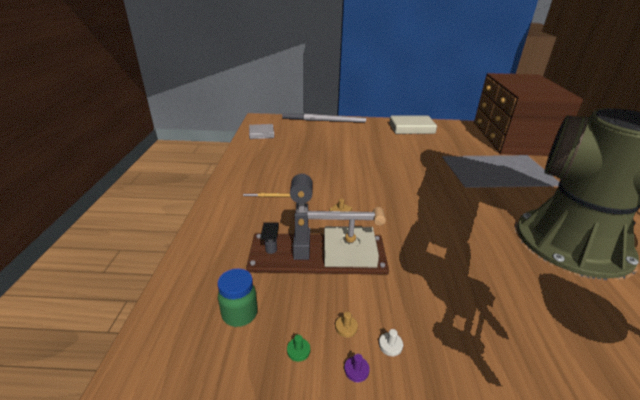

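```bash
python3 - <<'E'
from h import *
for n in['scene','side']:
    c=shot(n); P=cloud(c); np.save(n+'.npy',P)
    near=(abs(P[...,0]-600)<230)&(abs(P[...,1]-88)<95)
    def rect(z0,z1,m):
        Q=P[near&m&(P[...,2]>z0)&(P[...,2]<z1)]
        return len(Q),cv2.minAreaRect(Q[:,:2].astype(np.float32)),np.median(Q[:,2])
    one=np.ones_like(near)
    print(n,'base',rect(9,19,one)); print(n,'block',rect(40,48,(P[...,0]<605)))
    m=near&(abs(P[...,0]-712)<25)&(abs(P[...,1]-90)<30)&(P[...,2]>50)&(P[...,2]<100)
    Q=P[m]; print('pad',len(Q),np.percentile(Q,[2,50,98],axis=0).round(0).tolist(), np.histogram(Q[:,2],bins=np.arange(50,100,2)))
    m=near&(P[...,2]>130)
    Q=P[m]; print('weight',len(Q),np.percentile(Q,[1,50,99],axis=0).round(0).tolist())
    m=near&(P[...,2]>90)&(P[...,2]<130)&(P[...,0]<500);Q=P[m];print('knob',len(Q),np.percentile(Q,[1,50,99],axis=0).round(0).tolist())
    for k in['knob','stem']:
        for d in masks_of(k,n)[:4]: 
            Q=P[d['region']]; print(k,d['confidence'],np.median(Q,0).round(0), np.median(c['color'][d['region']],0))
E
```

```text
scene base (2182, ((610.4378051757812, 88.6219482421875), (301.54766845703125, 121.23136138916016), 2.833395004272461), np.float64(14.215562487640625))
scene block (896, ((540.380126953125, 76.76774597167969), (113.39857482910156, 82.52143859863281), 1.4677371978759766), np.float64(44.09158435000796))
pad 338 [[697.0, 69.0, 64.0], [716.0, 91.0, 72.0], [731.0, 116.0, 75.0]] (array([  0,   0,   0,   0,   0,   0,  11,  17,  14,  25, 100, 133,  37,
         1,   0,   0,   0,   0,   0,   0,   0,   0,   0,   0]), array([50, 52, 54, 56, 58, 60, 62, 64, 66, 68, 70, 72, 74, 76, 78, 80, 82,
       84, 86, 88, 90, 92, 94, 96, 98]))
weight 553 [[627.0, 68.0, 133.0], [654.0, 83.0, 186.0], [668.0, 112.0, 198.0]]
knob 136 [[478.0, 67.0, 103.0], [491.0, 79.0, 118.0], [499.0, 101.0, 125.0]]
knob 0.83 [634.  84. 122.] [127. 120. 118.]
stem 0.62 [480. 309.  11.] [209. 192. 184.]
stem 0.6 [637. 328.  10.] [ 53. 160.  78.]
stem 0.56 [540. 357.  11.] [127.  67. 151.]
stem 0.49 [634.  85. 121.] [127.  120.5 114. ]
side base (2792, ((608.319580078125, 90.92107391357422), (300.2300720214844, 122.05419921875)
[... 209 characters left out ...]
 284 [[694.0, 72.0, 64.0], [710.0, 101.0, 72.0], [727.0, 119.0, 74.0]] (array([  0,   0,   0,   0,   0,   0,   7,  16,  16,  15, 115, 115,   0,
         0,   0,   0,   0,   0,   0,   0,   0,   0,   0,   0]), array([50, 52, 54, 56, 58, 60, 62, 64, 66, 68, 70, 72, 74, 76, 78, 80, 82,
       84, 86, 88, 90, 92, 94, 96, 98]))
weight 612 [[622.0, 71.0, 133.0], [642.0, 111.0, 183.0], [663.0, 115.0, 196.0]]
knob 202 [[473.0, 70.0, 100.0], [486.0, 96.0, 117.0], [500.0, 103.0, 123.0]]
knob 0.94 [604.  94. 118.] [132. 117.  96.]
stem 0.84 [550. 287.  10.] [163. 124.  67.]
stem 0.68 [535. 369.  10.] [ 96.  47. 122.]
stem 0.63 [475. 320.  10.] [200. 197. 187.]
stem 0.56 [629. 338.  10.] [ 47. 120.  60.]
```

send_rows(
  plan=[
    {"travel":[0,0,-30],"delta_rot":[0,0,-9.2],"fingers":-1},
    {"travel":[0,0,-30],"delta_rot":[0,0,-9.2],"fingers":-1},
    {"travel":[0,0,0],"delta_rot":[0,0,-9.2],"fingers":-1},
    {"travel":[0,0,0],"delta_rot":[0,0,0],"fingers":-1},
    {"travel":[0,0,0],"delta_rot":[0,0,0],"fingers":-1},
  ],
)

```text
clock: 2.58
eef_pos: [242.5, 493.5, 284.1]
eef_rot: [-3.141, -0.0, -3.12]
wrist_force: [0.2, -0.4, 0.5]
finger_gap: 94.3
```

send_rows(
  plan=[
    {"travel":[-30,-51,0],"delta_rot":[0,0,-1.2],"fingers":-1},
    {"travel":[-30,-51,0],"delta_rot":[0,0,0],"fingers":-1},
    {"travel":[-30,-51,0],"delta_rot":[0,0,0],"fingers":-1},
    {"travel":[-30,-51,0],"delta_rot":[0,0,0],"fingers":-1},
    {"travel":[-30,-51,0],"delta_rot":[0,0,0],"fingers":-1},
    {"travel":[-30,-51,0],"delta_rot":[0,0,0],"fingers":-1},
    {"travel":[-30,-51,0],"delta_rot":[0,0,0],"fingers":-1},
    {"travel":[-30,-51,30],"delta_rot":[0,0,0],"fingers":-1},
    {"travel":[0,0,30],"delta_rot":[0,0,0],"fingers":-1},
    {"travel":[0,0,0],"delta_rot":[0,0,0],"fingers":-1},
    {"travel":[0,0,0],"delta_rot":[0,0,0],"fingers":-1},
  ],
)

```text
clock: 3.95
eef_pos: [498.3, 99.8, 227.4]
eef_rot: [3.141, 0.001, -3.096]
wrist_force: [0.3, 0.2, 0.4]
finger_gap: 93.9
```

```bash
python3 - <<'E'
from h import *
s=manip.read_state();print(s['eef_pos'],s['eef_rot'],s['wrist_force'])
c=shot('wrist');P=cloud(c,1);save(c,'c.png')
for k in['pivot','knob','nest']:
    for d in tip_of(k,'wrist')[:2]:print(k,w(c,d['at']).round(1),d['confidence'])
m=(P[...,2]>90)&(P[...,2]<130)&(abs(P[...,0]-484)<25)&(abs(P[...,1]-84)<30);Q=P[m]
print(len(Q),np.percentile(Q,[1,50,99],axis=0).round(1).tolist(),cv2.minAreaRect(Q[:,:2].astype(np.float32)))
E
```

```text
[498.31705583  99.75312057 227.39460159] [ 3.14146551e+00  1.24883003e-03 -3.09605858e+00] [0.26868737 0.21025529 0.35799463]
pivot [643.4  90.2 110.2] 0.66
knob [485.9  81.2 102.9] 0.79
knob [643.7  91.4 109.7] 0.2
nest [542.   84.2  46. ] 0.66
1159 [[471.5, 67.1, 110.3], [483.3, 83.7, 118.8], [508.0, 99.9, 122.1]] ((490.2851867675781, 83.71681213378906), (37.493412017822266, 33.315101623535156), 2.553863525390625)
```

View pics/c.png

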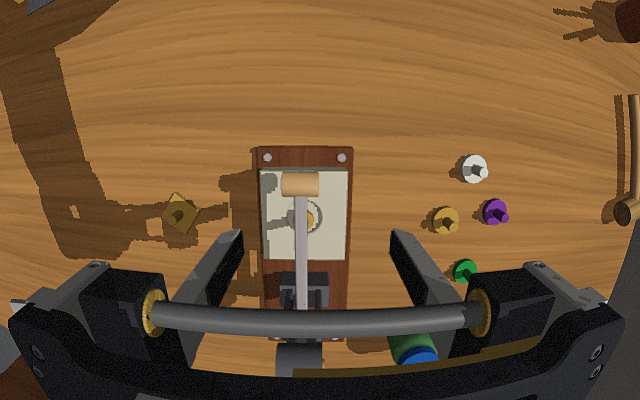

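send_rows(
  plan=[
    {"travel":[15.5,-15.4,0],"delta_rot":[0,0,0],"fingers":-1},
    {"travel":[0,0,40],"delta_rot":[0,0,0],"fingers":-1},
    {"travel":[0,0,40],"delta_rot":[0,0,0],"fingers":-1},
    {"travel":[0,0,25],"delta_rot":[0,0,0],"fingers":-1},
    {"travel":[0,0,12],"delta_rot":[0,0,0],"fingers":-1},
    {"travel":[0,0,0],"delta_rot":[0,0,0],"fingers":1},
    {"travel":[0,0,0],"delta_rot":[0,0,0],"fingers":1},
    {"travel":[0,0,0],"delta_rot":[0,0,0],"fingers":1},
    {"travel":[0,0,0],"delta_rot":[0,0,0],"fingers":1},
    {"travel":[0,0,0],"delta_rot":[0,0,0],"fingers":1},
    {"travel":[0,0,0],"delta_rot":[0,0,0],"fingers":1},
  ],
  grip_force=20,
)

```text
clock: 5.52
eef_pos: [483.4, 83.1, 109.2]
eef_rot: [-3.142, 0.0, -3.096]
wrist_force: [0.2, -0.3, -0.3]
finger_gap: 37.1
```

```bash
python3 - <<'E'
import numpy as np
# tool-frame steps along arc, tool down: tool x ~ -base x, z down
a=np.radians(np.r_[0:100:5]); 
p=np.c_[160*np.cos(a),0*a,-160*np.sin(a)]
print(np.diff(p,axis=0).round(1).tolist())
a=np.arange(1.658,2.1,.03);p=np.c_[160*np.cos(a),-160*np.sin(a)];print(np.diff(p,axis=0).round(2).tolist())
from h import *; print(manip.read_state()['eef_pos'])
E
```

```text
[[-0.6, 0.0, -13.9], [-1.8, 0.0, -13.8], [-3.0, 0.0, -13.6], [-4.2, 0.0, -13.3], [-5.3, 0.0, -12.9], [-6.4, 0.0, -12.4], [-7.5, 0.0, -11.8], [-8.5, 0.0, -11.1], [-9.4, 0.0, -10.3], [-10.3, 0.0, -9.4], [-11.1, 0.0, -8.5], [-11.8, 0.0, -7.5], [-12.4, 0.0, -6.4], [-12.9, 0.0, -5.3], [-13.3, 0.0, -4.2], [-13.6, 0.0, -3.0], [-13.8, 0.0, -1.8], [-13.9, 0.0, -0.6], [-13.9, 0.0, 0.6]]
[[-4.77, 0.49], [-4.76, 0.63], [-4.74, 0.78], [-4.71, 0.92], [-4.68, 1.06], [-4.65, 1.2], [-4.61, 1.34], [-4.57, 1.47], [-4.52, 1.61], [-4.47, 1.75], [-4.42, 1.88], [-4.36, 2.01], [-4.3, 2.14], [-4.23, 2.27]]
[483.3690908   83.13608751 109.23611898]
```

send_rows(
  plan=[
    {"travel":[0,0,0],"delta_rot":[0,0,0],"fingers":1},
    {"travel":[0,0,0],"delta_rot":[0,0,0],"fingers":1},
    {"travel":[0,0,0],"delta_rot":[0,0,0],"fingers":1},
    {"travel":[-0.6,0,-13.9],"delta_rot":[0,0,0],"fingers":1},
    {"travel":[0,0,0],"delta_rot":[0,0,0],"fingers":1},
  ],
)

```text
clock: 6.15
eef_pos: [483.8, 84.1, 123.5]
eef_rot: [3.14, -0.0, -3.096]
wrist_force: [-1.2, 8.7, -1.0]
finger_gap: 33.8
```

send_rows(
  plan=[
    {"travel":[0,1,0],"delta_rot":[0,0,0],"fingers":1},
    {"travel":[-1.8,0,-13.8],"delta_rot":[0,0,0],"fingers":1},
    {"travel":[-3,0,-13.6],"delta_rot":[0,0,0],"fingers":1},
    {"travel":[0,0,0],"delta_rot":[0,0,0],"fingers":1},
  ],
)

```text
clock: 6.65
eef_pos: [489.0, 84.4, 151.8]
eef_rot: [3.142, 0.001, -3.096]
wrist_force: [-1.8, 0.2, -0.1]
finger_gap: 33.8
```

send_rows(
  plan=[
    {"travel":[-4.2,0,-13.3],"delta_rot":[0,0,0],"fingers":1},
    {"travel":[-5.3,0,-12.9],"delta_rot":[0,0,0],"fingers":1},
    {"travel":[-6.4,0,-12.4],"delta_rot":[0,0,0],"fingers":1},
    {"travel":[-7.5,0,-11.8],"delta_rot":[0,0,0],"fingers":1},
    {"travel":[-8.5,0,-11.1],"delta_rot":[0,0,0],"fingers":1},
    {"travel":[-9.4,0,-10.3],"delta_rot":[0,0,0],"fingers":1},
    {"travel":[0,0,0],"delta_rot":[0,0,0],"fingers":1},
  ],
)

```text
clock: 7.52
eef_pos: [530.8, 86.0, 223.3]
eef_rot: [-3.141, 0.001, -3.096]
wrist_force: [-1.5, -4.3, 3.8]
finger_gap: 33.8
```

send_rows(
  plan=[
    {"travel":[-10.3,-0.3,-9.4],"delta_rot":[0,0,0],"fingers":1},
    {"travel":[-11.1,0,-8.5],"delta_rot":[0,0,0],"fingers":1},
    {"travel":[-11.8,0,-7.5],"delta_rot":[0,0,0],"fingers":1},
    {"travel":[-12.4,0,-6.4],"delta_rot":[0,0,0],"fingers":1},
    {"travel":[-12.9,0,-5.3],"delta_rot":[0,0,0],"fingers":1},
    {"travel":[-13.3,0,-4.2],"delta_rot":[0,0,0],"fingers":1},
    {"travel":[0,0,0],"delta_rot":[0,0,0],"fingers":1},
  ],
)

```text
clock: 8.4
eef_pos: [602.3, 88.8, 263.8]
eef_rot: [-3.141, 0.001, -3.096]
wrist_force: [0.9, -6.0, 3.1]
finger_gap: 34.1
```

send_rows(
  plan=[
    {"travel":[-13.6,-0.6,-3.0],"delta_rot":[0,0,0],"fingers":1},
    {"travel":[-13.8,0,-1.8],"delta_rot":[0,0,0],"fingers":1},
    {"travel":[-7,0,-0.5],"delta_rot":[0,0,0],"fingers":1},
    {"travel":[0,0,0],"delta_rot":[0,0,0],"fingers":1},
  ],
)

```text
clock: 8.9
eef_pos: [636.3, 90.1, 269.1]
eef_rot: [-3.141, 0.001, -3.096]
wrist_force: [1.9, -3.4, 3.3]
finger_gap: 34.0
```

```bash
python3 - <<'E'
from h import *
s=manip.read_state();print(s['eef_pos'],s['wrist_force'])
for n in['side','scene']:
    c=shot(n);P=cloud(c)
    m=(P[...,0]>690)&(P[...,0]<745)&(abs(P[...,1]-92)<30)&(P[...,2]>67)&(P[...,2]<140)
    Q=P[m];print(n,len(Q),np.histogram(Q[:,2],np.arange(67,140,3)))
    cv2.imwrite(f'pics/d_{n}.png',cv2.resize(c['color'][150:300,200:450] if n=='side' else c['color'][120:280,230:430],None,fx=3,fy=3)[:,:,::-1])
E
```

```text
[636.27428866  90.11100067 269.10168209] [ 1.86083379 -3.38799247  3.31262571]
side 663 (array([ 20, 141,  27,   0,   0,   0,   0,   0,   5,  10,  17,  20,  21,
        20,  23,  19,  24,  25,  27,  24,  40,  59,  92,  49]), array([ 67,  70,  73,  76,  79,  82,  85,  88,  91,  94,  97, 100, 103,
       106, 109, 112, 115, 118, 121, 124, 127, 130, 133, 136, 139]))
scene 756 (array([ 32, 154,  55,   0,   0,   0,   0,   0,   3,   3,  12,   9,  15,
        10,  20,  22,  29,  34,  36,  39,  49,  54, 111,  65]), array([ 67,  70,  73,  76,  79,  82,  85,  88,  91,  94,  97, 100, 103,
       106, 109, 112, 115, 118, 121, 124, 127, 130, 133, 136, 139]))
```

View pics/d_side.png

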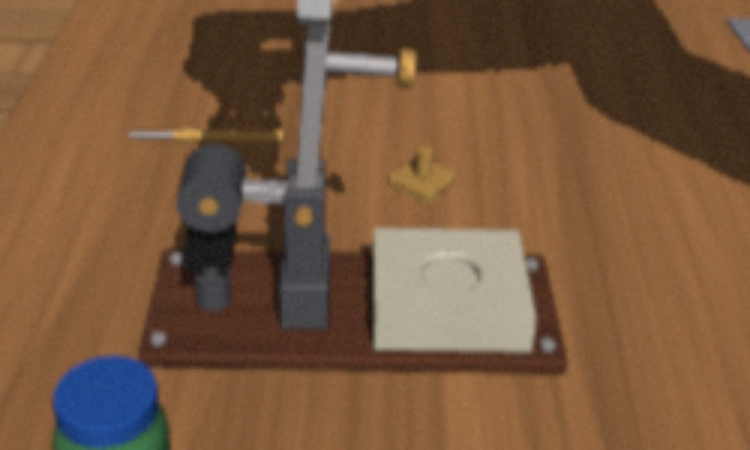

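send_rows(
  plan=[
    {"travel":[-5,-0.4,0],"delta_rot":[0,0,0],"fingers":1},
    {"travel":[-5,0,0],"delta_rot":[0,0,0],"fingers":1},
    {"travel":[-5,0,0.1],"delta_rot":[0,0,0],"fingers":1},
    {"travel":[-5,0,0.3],"delta_rot":[0,0,0],"fingers":1},
    {"travel":[-5,0,0.4],"delta_rot":[0,0,0],"fingers":1},
    {"travel":[-5,0,0.5],"delta_rot":[0,0,0],"fingers":1},
    {"travel":[0,0,0],"delta_rot":[0,0,0],"fingers":1},
  ],
)

```text
clock: 9.88
eef_pos: [666.5, 91.3, 267.4]
eef_rot: [3.141, 0.0, -3.096]
wrist_force: [2.2, -1.7, 3.6]
finger_gap: 34.0
```

send_rows(
  plan=[
    {"travel":[-2,0,0.3],"delta_rot":[0,0,0],"fingers":1},
    {"travel":[-2,0,0.3],"delta_rot":[0,0,0],"fingers":1},
    {"travel":[-2,0,0.3],"delta_rot":[0,0,0],"fingers":1},
    {"travel":[0,0,0],"delta_rot":[0,0,0],"fingers":1},
    {"travel":[0,0,0],"delta_rot":[0,0,0],"fingers":1},
  ],
)

```text
clock: 10.5
eef_pos: [672.0, 91.5, 266.5]
eef_rot: [-3.142, -0.0, -3.096]
wrist_force: [1.0, -0.7, 1.6]
finger_gap: 33.8
```

send_rows(
  plan=[
    {"travel":[-1.5,0,0.3],"delta_rot":[0,0,0],"fingers":1},
    {"travel":[-1.5,0,0.3],"delta_rot":[0,0,0],"fingers":1},
    {"travel":[0,0,0],"delta_rot":[0,0,0],"fingers":1},
    {"travel":[0,0,0],"delta_rot":[0,0,0],"fingers":1},
  ],
)

```text
clock: 11.0
eef_pos: [675.1, 91.6, 265.9]
eef_rot: [-3.142, -0.0, -3.096]
wrist_force: [1.6, -2.2, -0.7]
finger_gap: 33.8
```

```bash
python3 - <<'E'
from h import *
F=[]
for i in range(6):
    c=shot('side'); F.append(manip.read_state()['wrist_force'])
print(np.mean(F,0),np.std(F,0),manip.read_state()['eef_pos'])
P=cloud(c);m=(P[...,0]>685)&(P[...,0]<745)&(abs(P[...,1]-92)<30)&(P[...,2]>60)&(P[...,2]<140)
print(np.histogram(P[m][:,2],np.arange(60,140,3))[0])
cv2.imwrite('pics/e.png',cv2.resize(c['color'][185:270,230:330],None,fx=6,fy=6,interpolation=cv2.INTER_CUBIC)[:,:,::-1])
E
```

```text
[ 1.55190637 -1.4533986  -0.84987792] [0.28716246 0.55096599 0.5155674 ] [675.00978791  91.60341465 265.97824483]
[ 2 20 15 48 35  2  9 19 18 23 17 26 20 26 28 29 42 47 56 85 69  1  0  0
  0  0]
```

View pics/e.png

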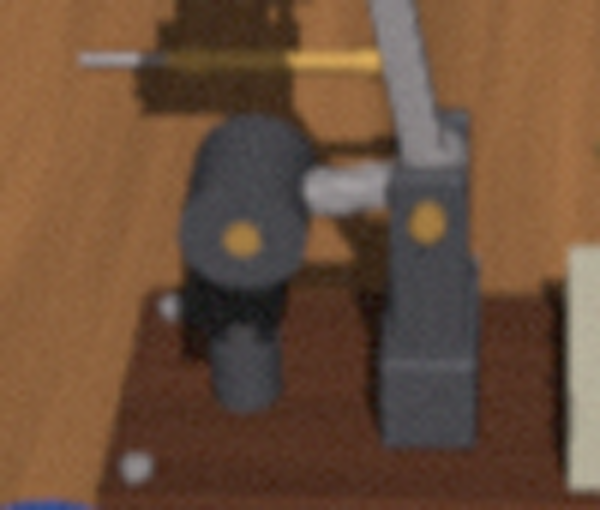

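send_rows(
  plan=[
    {"travel":[-1.2,0,0.25],"delta_rot":[0,0,0],"fingers":1},
    {"travel":[-1.2,0,0.25],"delta_rot":[0,0,0],"fingers":1},
    {"travel":[0,0,0],"delta_rot":[0,0,0],"fingers":1},
    {"travel":[0,0,0],"delta_rot":[0,0,0],"fingers":1},
  ],
)

```text
clock: 11.8
eef_pos: [677.4, 91.7, 265.5]
eef_rot: [-3.142, -0.0, -3.096]
wrist_force: [1.1, -3.3, -1.4]
finger_gap: 34.0
```

send_rows(
  plan=[
    {"travel":[-1.2,0,0.25],"delta_rot":[0,0,0],"fingers":1},
    {"travel":[0,0,0],"delta_rot":[0,0,0],"fingers":1},
    {"travel":[0,0,0],"delta_rot":[0,0,0],"fingers":1},
  ],
)

```text
clock: 12.18
eef_pos: [678.6, 91.8, 265.2]
eef_rot: [-3.142, -0.0, -3.096]
wrist_force: [1.5, -1.9, -1.7]
finger_gap: 33.7
```

send_rows(
  plan=[
    {"travel":[-1.2,0,0.25],"delta_rot":[0,0,0],"fingers":1},
    {"travel":[0,0,0],"delta_rot":[0,0,0],"fingers":1},
    {"travel":[0,0,0],"delta_rot":[0,0,0],"fingers":1},
  ],
)

```text
clock: 12.55
eef_pos: [679.9, 91.8, 265.0]
eef_rot: [-3.142, -0.0, -3.096]
wrist_force: [1.2, -2.7, -2.3]
finger_gap: 34.0
```

send_rows(
  plan=[
    {"travel":[-1.2,-0.2,0.5],"delta_rot":[0,0,0],"fingers":1},
    {"travel":[0,0,0],"delta_rot":[0,0,0],"fingers":1},
    {"travel":[0,0,0],"delta_rot":[0,0,0],"fingers":1},
  ],
)

```text
clock: 12.92
eef_pos: [681.1, 91.8, 264.7]
eef_rot: [3.141, 0.0, -3.096]
wrist_force: [1.6, 0.1, -1.1]
finger_gap: 33.8
```

send_rows(
  plan=[
    {"travel":[-1.2,0,0.5],"delta_rot":[0,0,0],"fingers":1},
    {"travel":[0,0,0],"delta_rot":[0,0,0],"fingers":1},
    {"travel":[0,0,0],"delta_rot":[0,0,0],"fingers":1},
  ],
)

```text
clock: 13.3
eef_pos: [682.4, 91.9, 264.4]
eef_rot: [3.141, 0.001, -3.096]
wrist_force: [2.0, 0.4, 1.6]
finger_gap: 34.0
```

```bash
python3 - <<'E'
from h import *
F=[]
for i in range(6):
    c=shot('side'); F.append(manip.read_state()['wrist_force'])
print(np.mean(F,0),np.std(F,0),manip.read_state()['eef_pos'])
cv2.imwrite('pics/f.png',cv2.resize(c['color'][185:270,230:330],None,fx=6,fy=6,interpolation=cv2.INTER_CUBIC)[:,:,::-1])
E
```

```text
[2.17129654 0.66445997 3.1302648 ] [0.24115744 0.38688315 0.437513  ] [682.35801422  91.88764229 264.39081268]
```

send_rows(
  plan=[
    {"travel":[-1.5,0,0.3],"delta_rot":[0,0,0],"fingers":1},
    {"travel":[0,0,0],"delta_rot":[0,0,0],"fingers":1},
    {"travel":[0,0,0],"delta_rot":[0,0,0],"fingers":1},
  ],
)

```text
clock: 13.98
eef_pos: [683.9, 91.9, 264.0]
eef_rot: [3.141, 0.0, -3.096]
wrist_force: [1.7, 1.4, 5.3]
finger_gap: 33.9
```

send_rows(
  plan=[
    {"travel":[-1.5,0,0.4],"delta_rot":[0,0,0],"fingers":1},
    {"travel":[0,0,0],"delta_rot":[0,0,0],"fingers":1},
    {"travel":[0,0,0],"delta_rot":[0,0,0],"fingers":1},
  ],
)

```text
clock: 14.35
eef_pos: [685.4, 92.0, 263.6]
eef_rot: [3.141, 0.001, -3.096]
wrist_force: [2.9, 1.4, 5.2]
finger_gap: 33.4
```

```bash
python3 - <<'E'
from h import *
F=[]
for i in range(6):
    c=shot('side'); F.append(manip.read_state()['wrist_force'])
print(np.mean(F,0),np.std(F,0),manip.read_state()['eef_pos'])
cv2.imwrite('pics/f.png',cv2.resize(c['color'][185:270,230:330],None,fx=6,fy=6,interpolation=cv2.INTER_CUBIC)[:,:,::-1])
E
```

```text
[2.99811942 1.65044992 5.29118936] [0.68078076 0.60961978 0.22975812] [685.42542786  91.99064616 263.56354937]
```

View pics/f.png

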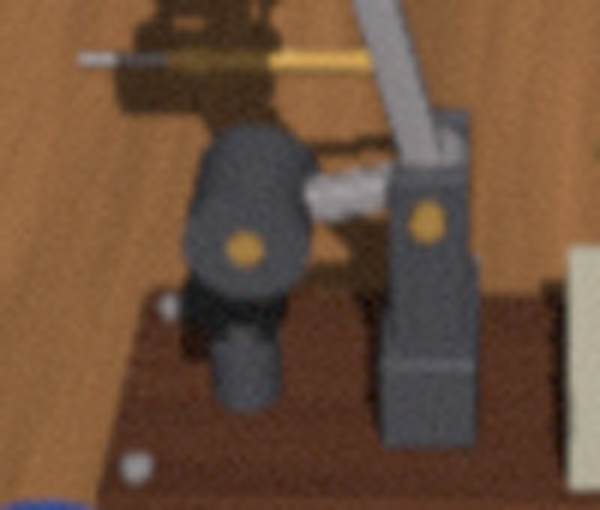

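send_rows(
  plan=[
    {"travel":[-1.5,0,-0.2],"delta_rot":[0,0,0],"fingers":1},
    {"travel":[0,0,0],"delta_rot":[0,0,0],"fingers":1},
    {"travel":[0,0,0],"delta_rot":[0,0,0],"fingers":1},
  ],
)

```text
clock: 15.02
eef_pos: [686.7, 92.0, 263.2]
eef_rot: [3.142, -0.001, -3.096]
wrist_force: [2.1, 1.3, 1.1]
finger_gap: 33.5
```

send_rows(
  plan=[
    {"travel":[-1.5,0,0.2],"delta_rot":[0,0,0],"fingers":1},
    {"travel":[0,0,0],"delta_rot":[0,0,0],"fingers":1},
    {"travel":[0,0,0],"delta_rot":[0,0,0],"fingers":1},
  ],
)

```text
clock: 15.4
eef_pos: [688.1, 92.1, 262.9]
eef_rot: [3.142, -0.001, -3.096]
wrist_force: [0.1, 1.8, -1.9]
finger_gap: 33.8
```

```bash
cat > f.py <<'E'
from h import *
F=[]
for i in range(5):
    c=shot('side'); F.append(manip.read_state()['wrist_force'])
F=np.mean(F,0); p=manip.read_state()['eef_pos']
th=np.arctan2(p[2]-110,-(p[0]-643.7))
r=np.hypot(p[2]-110,p[0]-643.7)
print(F,p,'th',th,'r',r,'tang',F[0]*np.sin(th)+F[2]*np.cos(th),'rad',-F[0]*np.cos(th)+F[2]*np.sin(th))
E
python3 f.py
```

```text
[ 0.35644036  2.44752791 -3.8371751 ] [688.07593851  92.09877873 262.90432715] th 1.8532569397067475 r 159.21355840254225 tang 1.4118114141748939 rad -3.5857706243470844
```

send_rows(
  plan=[
    {"travel":[-1.5,-0.2,0.7],"delta_rot":[0,0,0],"fingers":1},
    {"travel":[0,0,0],"delta_rot":[0,0,0],"fingers":1},
    {"travel":[0,0,0],"delta_rot":[0,0,0],"fingers":1},
  ],
)

```text
clock: 16.02
eef_pos: [689.7, 92.2, 262.5]
eef_rot: [3.141, -0.0, -3.095]
wrist_force: [-1.9, 4.6, -4.6]
finger_gap: 33.9
```

```bash
python3 f.py
```

```text
[-1.76067435  5.10120203 -5.19982773] [689.65609067  92.11383818 262.51224293] th 1.863470312006067 r 159.28573857711328 tang -0.18558246195315986 rad -5.486687688571327
```

send_rows(
  plan=[
    {"travel":[-1.5,0,0.4],"delta_rot":[0,0,0],"fingers":1},
    {"travel":[0,0,0],"delta_rot":[0,0,0],"fingers":1},
    {"travel":[0,0,0],"delta_rot":[0,0,0],"fingers":1},
  ],
)

```text
clock: 16.65
eef_pos: [691.0, 92.2, 262.1]
eef_rot: [3.141, -0.001, -3.096]
wrist_force: [-2.5, 4.7, -4.2]
finger_gap: 33.4
```

```bash
python3 f.py
```

```text
[-3.01362614  4.9232879  -4.54077535] [691.05616333  92.15114232 262.13456078] th 1.872567656034571 r 159.3346503058728 tang -1.5278722420113044 rad -5.231270371662022
```

send_rows(
  plan=[
    {"travel":[1.2,0.5,0.2],"delta_rot":[0,0,0],"fingers":1},
    {"travel":[0,0,0],"delta_rot":[0,0,0],"fingers":1},
    {"travel":[0,0,0],"delta_rot":[0,0,0],"fingers":1},
  ],
)

```text
clock: 17.27
eef_pos: [690.2, 92.2, 262.4]
eef_rot: [-3.141, 0.001, -3.096]
wrist_force: [0.1, 1.7, -2.4]
finger_gap: 33.6
```

```bash
python3 f.py
```

```text
[ 0.79504073  0.22602909 -1.0169815 ] [690.18962309  92.17527459 262.33547194] th 1.866997915582243 r 159.27140692931684 tang 1.0572644223567207 rad -0.7406301959341322
```

send_rows(
  plan=[
    {"travel":[-0.6,0,0.2],"delta_rot":[0,0,0],"fingers":1},
    {"travel":[0,0,0],"delta_rot":[0,0,0],"fingers":1},
    {"travel":[0,0,0],"delta_rot":[0,0,0],"fingers":-0.1},
    {"travel":[0,0,0],"delta_rot":[0,0,0],"fingers":-0.1},
    {"travel":[0,0,0],"delta_rot":[0,0,0],"fingers":-0.1},
    {"travel":[0,0,0],"delta_rot":[0,0,0],"fingers":-0.1},
    {"travel":[0,0,0],"delta_rot":[0,0,0],"fingers":-0.1},
  ],
)

```text
clock: 18.4
eef_pos: [690.6, 92.5, 261.9]
eef_rot: [3.142, -0.0, -3.096]
wrist_force: [1.1, 0.2, 0.4]
finger_gap: 51.5
```

```bash
python3 f.py; python3 - <<'E'
from h import *
c=shot('wrist');P=cloud(c,1)
m=(abs(P[...,0]-690)<30)&(abs(P[...,1]-92)<16)&(P[...,2]>240)&(P[...,2]<285);Q=P[m]
if len(Q): print('knob',len(Q),np.percentile(Q,[2,50,98],axis=0).round(1).tolist())
c=shot('side');cv2.imwrite('pics/g.png',cv2.resize(c['color'][120:300,230:430],None,fx=3,fy=3,interpolation=cv2.INTER_CUBIC)[:,:,::-1])
E
```

```text
[-0.12703497 -0.08362918  0.05876377] [690.64669143  92.44141247 261.90410051] th 1.8705394365499175 r 158.99323126545048 tang -0.1387222445862343 rad 0.0186334099494923
knob 2815 [[672.8, 76.7, 242.6], [679.5, 91.6, 273.0], [693.5, 107.1, 276.2]]
```

View pics/g.png

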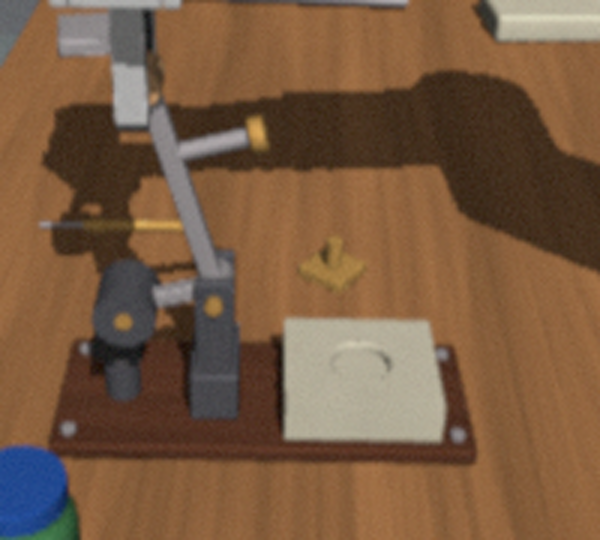

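send_rows(
  plan=[
    {"travel":[0,0,-10],"delta_rot":[0,0,0],"fingers":-0.1},
    {"travel":[0,0,-20],"delta_rot":[0,0,0],"fingers":-0.1},
    {"travel":[0,0,-30],"delta_rot":[0,0,0],"fingers":-0.1},
    {"travel":[22,33,0],"delta_rot":[0,0,0],"fingers":-0.1},
    {"travel":[22,33,0],"delta_rot":[0,0,0],"fingers":-0.1},
    {"travel":[22,33,0],"delta_rot":[0,0,0],"fingers":-0.1},
    {"travel":[22,33,40],"delta_rot":[0,0,0],"fingers":-0.1},
    {"travel":[22,33,60],"delta_rot":[0,0,0],"fingers":-0.1},
    {"travel":[22,32,60],"delta_rot":[0,0,0],"fingers":-0.1},
    {"travel":[0,0,20],"delta_rot":[0,0,0],"fingers":-0.1},
    {"travel":[0,0,0],"delta_rot":[0,0,0],"fingers":-0.1},
    {"travel":[0,0,0],"delta_rot":[0,0,0],"fingers":-0.1},
  ],
)

```text
clock: 20.25
eef_pos: [556.6, 275.1, 159.1]
eef_rot: [3.141, 0.002, -3.096]
wrist_force: [-0.3, -0.9, 0.1]
finger_gap: 51.6
```

```bash
python3 - <<'E'
from h import *
c=shot('wrist');P=cloud(c,1);save(c,'h.png');print(Tt()[:3,3])
for k in['stem','casting_base','nest']:
    for d in tip_of(k,'wrist')[:4]:print(k,w(c,d['at']).round(1),d['confidence'])
near=np.hypot(P[...,0]-550,P[...,1]-283)<35
for z0,z1 in((7,12.5),(28,40)):
    Q=P[near&(P[...,2]>z0)&(P[...,2]<z1)]
    print(z0,len(Q),np.median(Q,0),cv2.minEnclosingCircle(Q[:,:2].astype(np.float32)))
c=shot('side');P=cloud(c)
Q=P[(P[...,2]>230)&(abs(P[...,0]-685)<30)&(abs(P[...,1]-92)<40)];print('knob',np.percentile(Q,[2,50,98],axis=0).round(0).tolist())
E
```

```text
[556.63810301 275.06057209 159.06421139]
stem [530.3 362.9  24.7] 0.79
stem [548.  280.4  21.7] 0.7
stem [629.8 328.3  23.5] 0.64
casting_base [5.510e+02 2.812e+02 2.000e-01] 0.84
casting_base [472.6 312.3   1.7] 0.79
casting_base [534.1 365.8  -1.2] 0.78
casting_base [540.9  84.1  43.6] 0.73
nest [538.6  80.9  43.6] 0.97
7 909 [545.17140063 279.17370823   9.44145361] ((547.6952514648438, 280.09588623046875), 20.136404037475586)
28 174 [546.97321782 280.07304238  35.42349295] ((547.6036376953125, 279.95672607421875), 7.151035308837891)
knob [[671.0, 80.0, 231.0], [682.0, 100.0, 265.0], [695.0, 111.0, 276.0]]
```

View pics/h.png

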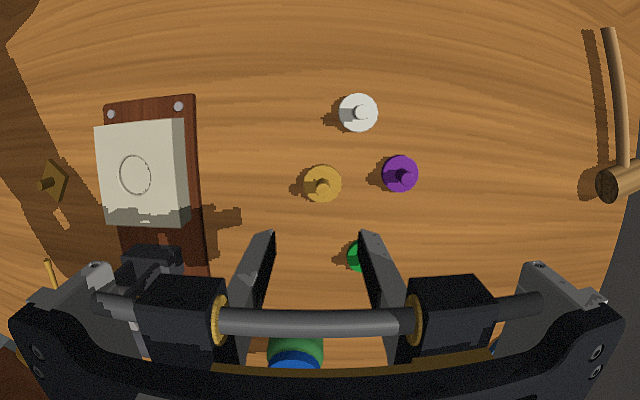

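send_rows(
  plan=[
    {"travel":[8.8,5.3,0],"delta_rot":[0,0,0],"fingers":-0.1},
    {"travel":[0,0,40],"delta_rot":[0,0,0],"fingers":-0.1},
    {"travel":[0,0,40],"delta_rot":[0,0,0],"fingers":-0.1},
    {"travel":[0,0,30],"delta_rot":[0,0,0],"fingers":-0.1},
    {"travel":[0,0,12],"delta_rot":[0,0,0],"fingers":-0.1},
    {"travel":[0,0,6],"delta_rot":[0,0,0],"fingers":-0.1},
    {"travel":[0,0,0],"delta_rot":[0,0,0],"fingers":1},
    {"travel":[0,0,0],"delta_rot":[0,0,0],"fingers":1},
    {"travel":[0,0,0],"delta_rot":[0,0,0],"fingers":1},
    {"travel":[0,0,0],"delta_rot":[0,0,0],"fingers":1},
    {"travel":[0,0,0],"delta_rot":[0,0,0],"fingers":1},
    {"travel":[0,0,0],"delta_rot":[0,0,0],"fingers":1},
  ],
)

```text
clock: 22.0
eef_pos: [546.9, 280.1, 29.6]
eef_rot: [3.141, 0.0, -3.096]
wrist_force: [-1.1, -0.6, 3.8]
finger_gap: 13.4
```

send_rows(
  plan=[
    {"travel":[0,0,-10],"delta_rot":[0,0,0],"fingers":1},
    {"travel":[0,0,-30],"delta_rot":[0,0,0],"fingers":1},
    {"travel":[0,0,-40],"delta_rot":[0,0,0],"fingers":1},
    {"travel":[0,0,-20],"delta_rot":[0,0,0],"fingers":1},
    {"travel":[2.8,-32.4,0],"delta_rot":[0,0,0],"fingers":1},
    {"travel":[3,-32.2,0],"delta_rot":[0,0,0],"fingers":1},
    {"travel":[3,-32.2,0],"delta_rot":[0,0,0],"fingers":1},
    {"travel":[3,-32.2,0],"delta_rot":[0,0,0],"fingers":1},
    {"travel":[3,-32.2,0],"delta_rot":[0,0,0],"fingers":1},
    {"travel":[3,-32.2,0],"delta_rot":[0,0,0],"fingers":1},
    {"travel":[0,0,0],"delta_rot":[0,0,0],"fingers":1},
    {"travel":[0,0,0],"delta_rot":[0,0,0],"fingers":1},
  ],
)

```text
clock: 23.5
eef_pos: [537.9, 86.4, 129.6]
eef_rot: [3.141, 0.0, -3.096]
wrist_force: [0.0, 1.2, -2.6]
finger_gap: 13.7
```

```bash
python3 - <<'E'
from h import *
print(manip.read_state()['wrist_force'])
c=shot('wrist');P=cloud(c,1);save(c,'i.png');t=Tt()[:3,3];print(t)
for d in tip_of('nest','wrist')[:2]:print('nest',w(c,d['at']).round(1),d['confidence'])
for d in tip_of('casting_base','wrist')[:2]:print('cb',w(c,d['at']).round(1),d['confidence'])
near=(np.hypot(P[...,0]-t[0],P[...,1]-t[1])<28)
Q=P[near&(P[...,2]>105)&(P[...,2]<112)];print('disc',len(Q),cv2.minEnclosingCircle(Q[:,:2].astype(np.float32)),np.median(Q,0))
blk=(np.hypot(P[...,0]-539,P[...,1]-86)<80)&(P[...,2]>41)&(P[...,2]<47)
Q=P[blk];print('block',cv2.minAreaRect(Q[:,:2].astype(np.float32)))
Q=P[(np.hypot(P[...,0]-539,P[...,1]-86)<26)&(P[...,2]>35.5)&(P[...,2]<40.5)];print('nest floor',len(Q),Q.mean(0),np.percentile(Q,[1,99],axis=0))
np.save('i.npy',P)
for n in['side','scene']:
    c=shot(n);P=cloud(c);
    for d in tip_of('nest',n)[:1]:print(n,w(c,d['at']).round(1))
    Q=P[(np.hypot(P[...,0]-539,P[...,1]-86)<26)&(P[...,2]>36)&(P[...,2]<40)];print(n,'floor',len(Q),np.percentile(Q,[1,50,99],axis=0))
E
```

```text
[ 0.04338733  1.16184279 -2.58833361]
[537.83086618  86.69025844 129.46089963]
nest [540.2  83.8  42.9] 0.59
cb [632.7 331.6  -3.9] 0.9
cb [540.7  82.5  97.2] 0.67
disc 919 ((538.899169921875, 85.69227600097656), 20.13784408569336) [526.26529665  85.36354728 109.39125551]
block ((537.899169921875, 85.47767639160156), (110.35221862792969, 101.18950653076172), 2.1819233894348145)
nest floor 1085 [532.05729469  85.23889387  37.4775192 ] [[518.91841013  65.4408206   35.96999476]
 [544.99947303 105.52216672  39.2306838 ]]
side [540.8  85.4  39. ]
side floor 162 [[518.92942845  65.22858136  36.37717826]
 [538.48001095  83.74824064  38.10434594]
 [556.94542831 100.74018074  39.85803441]]
scene [541.9  83.   42.6]
scene floor 120 [[519.45430598  69.7822808   36.29471371]
 [537.24046158  88.2200821   38.64025561]
 [555.91771714 108.15388756  39.88586114]]
```

View pics/i.png

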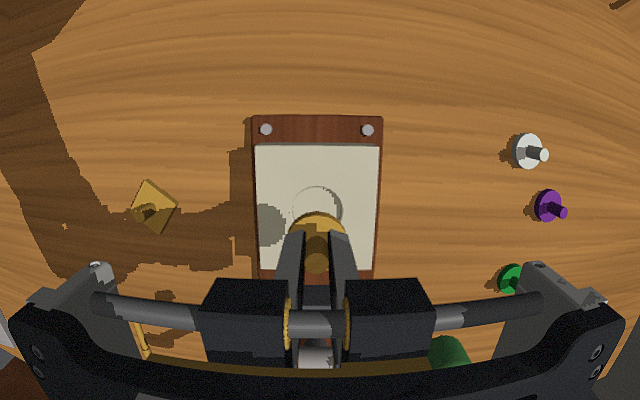

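send_rows(
  plan=[
    {"travel":[0,-0.2,20],"delta_rot":[0,0,0],"fingers":1},
    {"travel":[0,0,20],"delta_rot":[0,0,0],"fingers":1},
    {"travel":[0,0,10],"delta_rot":[0,0,0],"fingers":1},
    {"travel":[0,0,3],"delta_rot":[0,0,0],"fingers":1},
    {"travel":[0,0,0],"delta_rot":[0,0,0],"fingers":1},
    {"travel":[0,0,0],"delta_rot":[0,0,0],"fingers":1},
  ],
)

```text
clock: 24.6
eef_pos: [538.2, 85.8, 76.9]
eef_rot: [3.142, 0.001, -3.096]
wrist_force: [-0.6, -0.7, -0.5]
finger_gap: 13.5
```

send_rows(
  plan=[
    {"travel":[0,0,1],"delta_rot":[0,0,0],"fingers":1},
    {"travel":[0,0,1],"delta_rot":[0,0,0],"fingers":1},
    {"travel":[0,0,0],"delta_rot":[0,0,0],"fingers":1},
    {"travel":[0,0,0],"delta_rot":[0,0,0],"fingers":1},
  ],
)

```text
clock: 25.1
eef_pos: [537.8, 85.8, 74.3]
eef_rot: [3.142, -0.0, -3.096]
wrist_force: [0.2, -0.7, -1.4]
finger_gap: 13.7
```

send_rows(
  plan=[
    {"travel":[0,0,1],"delta_rot":[0,0,0],"fingers":1},
    {"travel":[0,0,0],"delta_rot":[0,0,0],"fingers":1},
    {"travel":[0,0,0],"delta_rot":[0,0,0],"fingers":1},
  ],
)

```text
clock: 25.48
eef_pos: [537.8, 85.8, 73.2]
eef_rot: [3.142, -0.0, -3.096]
wrist_force: [0.1, -0.3, -2.0]
finger_gap: 13.7
```

send_rows(
  plan=[
    {"travel":[0,0,1],"delta_rot":[0,0,0],"fingers":1},
    {"travel":[0,0,0],"delta_rot":[0,0,0],"fingers":1},
    {"travel":[0,0,0],"delta_rot":[0,0,0],"fingers":1},
  ],
)

```text
clock: 25.85
eef_pos: [537.8, 85.8, 72.2]
eef_rot: [3.142, -0.0, -3.096]
wrist_force: [-0.4, -0.5, -2.8]
finger_gap: 13.6
```

send_rows(
  plan=[
    {"travel":[0,0,1],"delta_rot":[0,0,0],"fingers":1},
    {"travel":[0,0,0],"delta_rot":[0,0,0],"fingers":1},
    {"travel":[0,0,0],"delta_rot":[0,0,0],"fingers":1},
  ],
)

```text
clock: 26.22
eef_pos: [537.8, 85.8, 71.2]
eef_rot: [3.142, -0.0, -3.096]
wrist_force: [0.2, 0.9, -2.1]
finger_gap: 13.6
```

send_rows(
  plan=[
    {"travel":[0,0,1],"delta_rot":[0,0,0],"fingers":1},
    {"travel":[0,0,0],"delta_rot":[0,0,0],"fingers":1},
    {"travel":[0,0,0],"delta_rot":[0,0,0],"fingers":1},
  ],
)

```text
clock: 26.6
eef_pos: [537.8, 85.8, 70.2]
eef_rot: [3.142, -0.0, -3.096]
wrist_force: [-0.6, 1.1, -1.5]
finger_gap: 13.3
```

send_rows(
  plan=[
    {"travel":[0,0,1],"delta_rot":[0,0,0],"fingers":1},
    {"travel":[0,0,0],"delta_rot":[0,0,0],"fingers":1},
    {"travel":[0,0,0],"delta_rot":[0,0,0],"fingers":1},
  ],
)

```text
clock: 26.98
eef_pos: [537.8, 85.8, 69.2]
eef_rot: [3.142, -0.0, -3.096]
wrist_force: [-0.6, 0.8, -1.0]
finger_gap: 13.3
```

send_rows(
  plan=[
    {"travel":[0,0,0.7],"delta_rot":[0,0,0],"fingers":1},
    {"travel":[0,0,0],"delta_rot":[0,0,0],"fingers":1},
    {"travel":[0,0,0],"delta_rot":[0,0,0],"fingers":1},
  ],
)

```text
clock: 27.35
eef_pos: [537.8, 85.8, 68.5]
eef_rot: [3.142, -0.0, -3.096]
wrist_force: [-1.4, 1.7, -0.5]
finger_gap: 13.3
```

send_rows(
  plan=[
    {"travel":[0,0,0.5],"delta_rot":[0,0,0],"fingers":1},
    {"travel":[0,0,0],"delta_rot":[0,0,0],"fingers":1},
    {"travel":[0,0,0],"delta_rot":[0,0,0],"fingers":1},
  ],
)

```text
clock: 27.72
eef_pos: [537.8, 85.8, 68.1]
eef_rot: [-3.142, -0.0, -3.096]
wrist_force: [-1.6, 1.6, -0.6]
finger_gap: 13.4
```

send_rows(
  plan=[
    {"travel":[0,0,0.3],"delta_rot":[0,0,0],"fingers":1},
    {"travel":[0,0,0],"delta_rot":[0,0,0],"fingers":0.2},
    {"travel":[0,0,0],"delta_rot":[0,0,0],"fingers":0.2},
    {"travel":[0,0,0],"delta_rot":[0,0,0],"fingers":0.2},
    {"travel":[0,0,0],"delta_rot":[0,0,0],"fingers":0.2},
    {"travel":[0,0,-10],"delta_rot":[0,0,0],"fingers":0.2},
    {"travel":[0,0,-30],"delta_rot":[0,0,0],"fingers":0.2},
    {"travel":[20,0,-40],"delta_rot":[0,0,0],"fingers":0.2},
    {"travel":[40,0,-20],"delta_rot":[0,0,0],"fingers":0.2},
    {"travel":[40,0,0],"delta_rot":[0,0,0],"fingers":0.2},
    {"travel":[0,0,0],"delta_rot":[0,0,0],"fingers":0.2},
    {"travel":[0,0,0],"delta_rot":[0,0,0],"fingers":0.2},
  ],
)

```text
clock: 29.22
eef_pos: [438.6, 81.2, 168.5]
eef_rot: [3.142, 0.001, -3.096]
wrist_force: [0.1, 0.3, 0.1]
finger_gap: 37.6
```

```bash
python3 - <<'E'
from h import *
for n in['wrist','side','scene']:
    c=shot(n);P=cloud(c,n=='wrist')
    near=np.hypot(P[...,0]-539,P[...,1]-86)<24
    A=P[near&(P[...,2]>45.5)&(P[...,2]<53)];B=P[near&(P[...,2]>70)&(P[...,2]<80)]
    print(n,'disc top',len(A),np.median(A[:,2]),'stem top',len(B),B[:,2].max() if len(B) else 0, cv2.minEnclosingCircle(A[:,:2].astype(np.float32)),cv2.minEnclosingCircle(B[:,:2].astype(np.float32)) if len(B) else '')
    Q=P[(P[...,2]>230)&(abs(P[...,0]-685)<30)&(abs(P[...,1]-92)<40)]
    if len(Q):print('knob',np.percentile(Q,[2,50,98],axis=0).round(0).tolist())
    if n=='side': cv2.imwrite('pics/j.png',cv2.resize(c['color'][120:300,200:430],None,fx=3,fy=3,interpolation=cv2.INTER_CUBIC)[:,:,::-1])
s=manip.read_state();print(s['eef_pos'],s['wrist_force'])
E
```

```text
wrist disc top 696 47.35121067408048 stem top 143 75.1681180724525 ((538.3145141601562, 85.23846435546875), 20.23699378967285) ((538.3043823242188, 85.1211166381836), 7.1942009925842285)
side disc top 146 47.941471420191874 stem top 27 75.92736127866203 ((538.0463256835938, 85.73894500732422), 22.88128662109375) ((538.7589111328125, 87.72016906738281), 6.827570915222168)
knob [[671.0, 80.0, 231.0], [682.0, 100.0, 265.0], [695.0, 111.0, 276.0]]
scene disc top 130 48.19369142136776 stem top 25 75.58193333889221 ((538.7810668945312, 85.24987030029297), 23.38618278503418) ((541.5234375, 87.18428039550781), 7.978526592254639)
knob [[677.0, 75.0, 232.0], [691.0, 87.0, 270.0], [700.0, 108.0, 277.0]]
[438.53159647  81.20306707 167.73461949] [-1.1888727   0.24494224  1.10634549]
```

View pics/j.png

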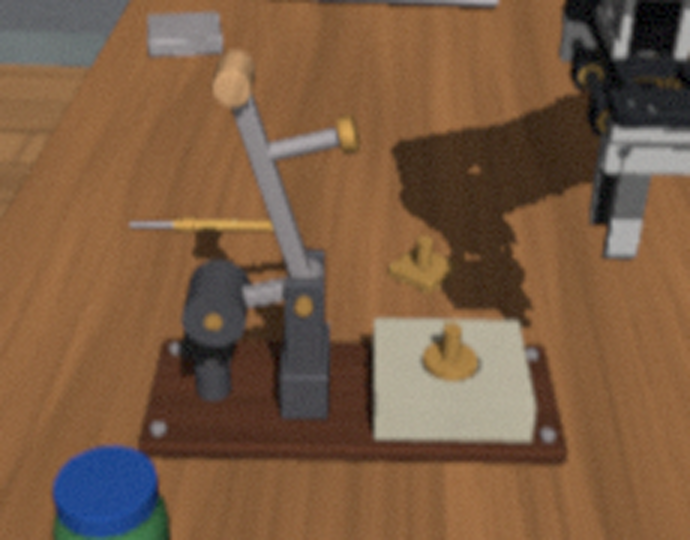

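Disc top is at about 48 mm and stem top about 74–75 mm, so the casting is home. The arm rests open and the gripper is clear.

```bash
python3 -c "
from cell import manip; print(manip.sign_off())"
```

```text
the job is handed in; nothing more can be done
None
```

I swung the hold-down arm past its balance point and let it down onto the rubber stop in small steps, using the wrist force to feel for contact. After I let go, the force read zero. I then picked up the round brass casting by its stem, lowered it into the nest with under about 3 N at the wrist, and handed the job in at about 29 s.

**Arm:** in the last pictures it rests open at about 1.83 rad. The knob had not moved since release. I can't measure the load on the stop directly.

**Casting:** the disc top is at about 48 mm and the stem top at about 75 mm, as expected for fully home. It is centred within about 1 mm of my estimate for the nest and stands upright.

**Bystanders:** I never went near the square casting, jar or scriber. I only saw in the last picture that they were in place; I didn't measure them again.

**Readings that disagreed:**
- **Contact point:** friction at the finger pads blurred it by about 1–2 mm. The stop felt about 0.07 rad later than I had worked out from the camera.
- **Stem centre:** the side and scene cameras put it 2–4 mm from where the wrist camera did. I trusted the wrist camera because its view was closer.

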